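# Heft the stencil-weight tins and rack them by weight

### The arm

A 6-joint arm with a two-finger parallel gripper is mounted at the origin on the work surface. World frame = base frame: x ahead of the robot, y to its left, z up, the work surface at z = 0. Lengths are in mm, angles in rad, forces in N, time in s.
With the tool pointing down it reaches from about 275 to 975 mm from the base axis. Payload 8.4 kg.
Tool frame: the origin (TCP) lies midway between the tips of the shut fingers; the grasp point (between the pads) lies behind it (robot.tcp_to_grasp is the z of the grasp point in the tool frame, in mm); z points along the fingers, y is the line along which they close (so a half turn about z gives the same grasp; the last joint's range is limited). The gripper opens to 92 mm and grips with 3 to 60 N. Pads are 20 mm wide; open, the fingers measure 128 mm over their backs; the gripper's body (75 mm by 189 mm) begins 69 mm behind the grasp point.
Start: joints at [-1.241, 0.353, 1.633, -0, 1.155, -0.002], TCP at [203.589, -590.914, 214.583] pointing down, gripper open.
Joint ranges: [-2.63, 2.63], [-0.92, 2.1], [0.06, 2.66], [-1.3, 4.44], [0, 2.69], [-3.02, 3.02]. Speed limits (rad/s): [2.22, 2.22, 2.79, 3.14, 3.14, 3.14].

### API

Orientations are given as a rotation vector (axis times angle).
In Python, from station import robot gives the robot as it stands.
- The arm moves only by the tool carry_out, never from a script. Its argument "deltas" is a list that holds one entry, the list of rows, each a list of 7 numbers: the turn, a rotation vector about the world's x, y, z in units of 5 degrees (1.0 is 5 degrees), then the shift along the world's x, y, z in units of 50 mm (1.0 is 50 mm), then the opening, from 0 (shut) to 1 (fully open). A call has 1 to 10 rows; each row is the pose to reach, as a shift and turn from the pose commanded when the call began; what a row does not reach only later rows make up. A row lasts 1/8 s, in which the tool goes at most 62.5 mm and 10.7 degrees, less where a joint would pass 70% of its speed; a pose out of reach is approached as far as the arm can. A call with a gripper value outside its range is refused whole. The fingers move at their own pace and stop on an object; "force" is the grip in N (left out, the last holds). Time passes only in rows, so rows that repeat a pose let the fingers close. It gives the time, the measured TCP pose, the force, the opening and the grip force at its end, in the units of the state.
- robot.observe(): the state, without advancing time (a new reading comes with each control period).
- robot.camera(name): name is "scene" or "side" or "wrist"; returns the picture (384x512x3 uint8, red, green, blue); there is no depth.
- robot.camera_info(name): a dict with "mtx" (3x3 intrinsics, pixels), "D" ([k1, k2, p1, p2, k3] as OpenCV has them; the pictures are not rectified), "R" (3x3) and "t" (3): a world point X has camera coordinates R X + t. Camera axes: x right, y down, z forward; pixel columns grow to the right and rows downward; lengths in mm; the calibration is good to about 2 mm. A picture is of the moment at which its call begins: read the wrist's pose just before it. camera_info takes no time and is no camera call; for the wrist camera it gives the pose at the moment of the call.
- robot.finish_job(): hands the job in; it is judged then, once.
The state is a dict: "time_s": time; "joints": joint angles; "dq": joint speeds; "tau": joint torques, N m; "position": TCP position; "tool_rot": TCP orientation; "ft_force": force on the tool from outside, world axes, zero at the start; "ft_torque": the same for the moment, N m; "gripper_width": opening from 0.0 (shut) to 1.0 (fully open); "grip_force": force on a finger pad.
Only numpy, scipy, OpenCV 4.12 (cv2) and the standard library are available. Lean on these libraries where they do the work, as an engineer would, in place of code of your own. Each camera call takes 0.05 s, during which the arm holds its last target. There are 200 camera calls.

### The job

The three closed tins on the bench look alike, but one is empty, one holds a single steel stencil weight and one holds two. Find out by feel, hefting them, which is which, and stand them upright in the wooden caddy, one to a bay: the heaviest in the bay next to the raised end plate, the single-weight tin in the middle bay, and the empty one in the bay farthest from the plate. Set them down rather than dropping them, and leave the spray can, tape roll and brush alone.

Things in the scene. Friction and masses are not known exactly. Their poses are not given: they have to be found in the camera images.
- tin_a_center (a point): Centre (30 mm up) of one of three closed, plain metal tins that look exactly alike: upright cylinders 58 mm in diameter and 60 mm high, z along the axis towards the lid. Sides are hard. Inside is no disc, one or two loose steel discs that can shift a few mm and rattle; nothing outside shows which tin is which, and the draw is new each time. All-up masses: no disc about 0.10 kg (1 N), one disc 0.27 to 0.31 kg (2.6 to 3.0 N), two discs 0.44 to 0.52 kg (4.3 to 5.1 N).
- tin_b_center (a point): Centre (30 mm up) of one of three closed, plain metal tins that look exactly alike: upright cylinders 58 mm in diameter and 60 mm high, z along the axis towards the lid. Sides are hard. Inside is no disc, one or two loose steel discs that can shift a few mm and rattle; nothing outside shows which tin is which, and the draw is new each time. All-up masses: no disc about 0.10 kg (1 N), one disc 0.27 to 0.31 kg (2.6 to 3.0 N), two discs 0.44 to 0.52 kg (4.3 to 5.1 N).
- tin_c_center (a point): Centre (30 mm up) of one of three closed, plain metal tins that look exactly alike: upright cylinders 58 mm in diameter and 60 mm high, z along the axis towards the lid. Sides are hard. Inside is no disc, one or two loose steel discs that can shift a few mm and rattle; nothing outside shows which tin is which, and the draw is new each time. All-up masses: no disc about 0.10 kg (1 N), one disc 0.27 to 0.31 kg (2.6 to 3.0 N), two discs 0.44 to 0.52 kg (4.3 to 5.1 N).
- caddy: Plywood caddy fixed to the bench, 82 mm wide (x) and about 312 mm long (y), with three open square bays in a row along its y axis, all rims 17 mm above the bench. At its -y end a solid block, also 17 mm high, carries the raised end plate, 50 mm high and 10 mm thick, whose inner face is 75 mm from the centre of the nearest bay. Origin: on the bench under the centre of the middle bay.
- bay_plate (a point): Centre of the inner floor (5 mm above the bench) of the bay next to the raised end plate of the caddy: square, 74 mm wide, its rim 12 mm above that floor. Bay centres are 95 mm apart in a straight row. x and y are the caddy's axes.
- bay_middle (a point): Centre of the inner floor (5 mm above the bench) of the middle bay of the caddy: square, 74 mm wide, its rim 12 mm above that floor. Bay centres are 95 mm apart in a straight row. x and y are the caddy's axes.
- bay_far (a point): Centre of the inner floor (5 mm above the bench) of the bay farthest from the raised end plate of the caddy: square, 74 mm wide, its rim 12 mm above that floor. Bay centres are 95 mm apart in a straight row. x and y are the caddy's axes.
- spraycan_center (a point): Centre of a bystander: an upright spray can, 65 mm in diameter and 190 mm high.
- tape_center (a point): Centre of a bystander: a roll of masking tape lying flat, 90 mm in diameter and 30 mm high.
- brush: A bystander: a paint brush lying on the bench, its length along its x axis.
There are look-alikes about, which are no part of the job. What is shaped like the part that bears tin_c_center but green or turquoise is not meant.

How it is judged (in metres and radians):
At the end, for the whole second after the job is handed in: One tin stands on the floor of each bay, centre within 15 mm of the bay's centre, upright within 0.1 rad, at rest. It loads the caddy with over 3.7 N (two discs) next to the end plate, 1.8 to 3.6 N (one disc) in the middle, under 1.8 N (none) in the far bay (((horizontal distance between tin_a_center and bay_plate below 0.015 m and z of tin_a_center in the frame of bay_plate below 0.036 m and angle between tin_a_center's own z axis and vertical below 0.1 rad and linear speed of tin_a below 0.02 m/s and contact force between tin_a and caddy above 3.7 N) or (horizontal distance between tin_b_center and bay_plate below 0.015 m and z of tin_b_center in the frame of bay_plate below 0.036 m and angle between tin_b_center's own z axis and vertical below 0.1 rad and linear speed of tin_b below 0.02 m/s and contact force between tin_b and caddy above 3.7 N) or (horizontal distance between tin_c_center and bay_plate below 0.015 m and z of tin_c_center in the frame of bay_plate below 0.036 m and angle between tin_c_center's own z axis and vertical below 0.1 rad and linear speed of tin_c below 0.02 m/s and contact force between tin_c and caddy above 3.7 N)) and ((horizontal distance between tin_a_center and bay_middle below 0.015 m and z of tin_a_center in the frame of bay_middle below 0.036 m and angle between tin_a_center's own z axis and vertical below 0.1 rad and linear speed of tin_a below 0.02 m/s and contact force between tin_a and caddy between 1.8 and 3.6 N) or (horizontal distance between tin_b_center and bay_middle below 0.015 m and z of tin_b_center in the frame of bay_middle below 0.036 m and angle between tin_b_center's own z axis and vertical below 0.1 rad and linear speed of tin_b below 0.02 m/s and contact force between tin_b and caddy between 1.8 and 3.6 N) or (horizontal distance between tin_c_center and bay_middle below 0.015 m and z of tin_c_center in the frame of bay_middle below 0.036 m and angle between tin_c_center's own z axis and vertical below 0.1 rad and linear speed of tin_c below 0.02 m/s and contact force between tin_c and caddy between 1.8 and 3.6 N)) and ((horizontal distance between tin_a_center and bay_far below 0.015 m and z of tin_a_center in the frame of bay_far below 0.036 m and angle between tin_a_center's own z axis and vertical below 0.1 rad and linear speed of tin_a below 0.02 m/s and contact force between tin_a and caddy below 1.8 N) or (horizontal distance between tin_b_center and bay_far below 0.015 m and z of tin_b_center in the frame of bay_far below 0.036 m and angle between tin_b_center's own z axis and vertical below 0.1 rad and linear speed of tin_b below 0.02 m/s and contact force between tin_b and caddy below 1.8 N) or (horizontal distance between tin_c_center and bay_far below 0.015 m and z of tin_c_center in the frame of bay_far below 0.036 m and angle between tin_c_center's own z axis and vertical below 0.1 rad and linear speed of tin_c below 0.02 m/s and contact force between tin_c and caddy below 1.8 N))); the robot touches nothing.
It fails at once if a tin is dropped into the caddy (faster than 0.7 m/s within 60 mm above its bay floors, as after a fall of 25 mm) ((horizontal distance between tin_a_center and bay_plate below 0.05 m and z of tin_a_center in the frame of bay_plate below 0.09 m and linear speed of tin_a above 0.7 m/s) or (horizontal distance between tin_a_center and bay_middle below 0.05 m and z of tin_a_center in the frame of bay_middle below 0.09 m and linear speed of tin_a above 0.7 m/s) or (horizontal distance between tin_a_center and bay_far below 0.05 m and z of tin_a_center in the frame of bay_far below 0.09 m and linear speed of tin_a above 0.7 m/s) or (horizontal distance between tin_b_center and bay_plate below 0.05 m and z of tin_b_center in the frame of bay_plate below 0.09 m and linear speed of tin_b above 0.7 m/s) or (horizontal distance between tin_b_center and bay_middle below 0.05 m and z of tin_b_center in the frame of bay_middle below 0.09 m and linear speed of tin_b above 0.7 m/s) or (horizontal distance between tin_b_center and bay_far below 0.05 m and z of tin_b_center in the frame of bay_far below 0.09 m and linear speed of tin_b above 0.7 m/s) or (horizontal distance between tin_c_center and bay_plate below 0.05 m and z of tin_c_center in the frame of bay_plate below 0.09 m and linear speed of tin_c above 0.7 m/s) or (horizontal distance between tin_c_center and bay_middle below 0.05 m and z of tin_c_center in the frame of bay_middle below 0.09 m and linear speed of tin_c above 0.7 m/s) or (horizontal distance between tin_c_center and bay_far below 0.05 m and z of tin_c_center in the frame of bay_far below 0.09 m and linear speed of tin_c above 0.7 m/s)).
It fails at once if a bystander (spray can, tape, brush) is moved by more than 30 mm (distance of any of spraycan_center, tape_center, brush from where it was at the start of the episode above 0.03 m).
It also fails if it takes over 67 s, if anything falls off the work surface, if the arm or the gripper's body presses on something with over 40 N, if the wrist force passes 120 N, or if a joint passes its speed limit or range.

## Working session

There is one attempt and no reset: what is moved stays moved. The work goes in short steps, Python scripts to look and compute and a tool call to move; the robot and the scene stay as the last step left them, time stands still between calls to the robot, and variables do not carry over. Pictures are saved under pics/ and viewed, at most 12 in all, crops included, and the job is handed in when it is done.

Besides the shell and the picture viewer there is one more tool, called in YAML: its name, and indented under it one key for each argument. carry_out: Moves the arm, as the interface text tells. Its arguments: {"type":"object","properties":{"deltas":{"type":"array","items":{"type":"array","items":{"type":"array","items":{"type":"number"}}}},"force":{"type":"number"}},"required":["deltas"]}

```bash
mkdir -p pics; ls; python3 - <<'E'
from station import robot
import cv2,numpy as np
a=robot.camera("scene");b=robot.camera("side")
cv2.imwrite("pics/scene.png",a[:,:,::-1]);cv2.imwrite("pics/side.png",b[:,:,::-1])
print(robot.tcp_to_grasp,robot.observe())
for n in("scene","side","wrist"):
    i=robot.camera_info(n);print(n,{k:np.round(v,3).tolist() for k,v in i.items()})
E
```

```text
pics
-18.700000000000003 {'time_s': 0.1, 'joints': array([-1.24139035e+00,  3.53587704e-01,  1.63407559e+00, -2.43574797e-05,
        1.15518071e+00, -2.38208244e-03]), 'dq': array([ 0.00050126, -0.00096922, -0.00122105, -0.00074087, -0.0006832 ,
        0.00142172]), 'tau': array([-1.79850267e-03, -5.94907558e+01, -3.34930515e+01,  6.97871391e-02,
        1.82250375e-02, -4.40435213e-05]), 'position': array([ 203.44069023, -590.48489177,  213.92648182]), 'tool_rot': array([-3.09724538e+00, -5.18596200e-01,  3.54359212e-04]), 'ft_force': array([ 0.66946109, -0.19928381,  0.62221882]), 'ft_torque': array([0.01823372, 0.01403725, 0.02838308]), 'grip_force': 0.0, 'gripper_width': 1.003035535405052}
scene {'mtx': [[399.714, 0.0, 258.508], [0.0, 399.714, 185.409], [0.0, 0.0, 1.0]], 'D': [-0.09, 0.0, 0.0, 0.0, 0.0], 'R': [[0.058, 0.998, 0.009], [0.618, -0.029, -0.785], [-0.784, 0.051, -0.619]], 't': [-44.275, -224.095, 1466.136]}
side {'mtx': [[445.346, 0.0, 262.428], [0.0, 445.346, 189.432], [0.0, 0.0, 1.0]], 'D': [-0.053, 0.0, 0.0, 0.0, 0.0], 'R': [[-0.92, -0.393, -0.002], [-0.299, 0.705, -0.643], [0.255, -0.591, -0.765]], 't': [470.032, 216.198, 988.518]}
wrist {'mtx': [[314.301, 0.0, 253.254], [0.0, 314.301, 191.379], [0.0, 0.0, 1.0]], 'D': [0.027, 0.0, 0.0, 0.0, 0.0], 'R': [[0.326, -0.946, -0.001], [-0.919, -0.317, 0.234], [-0.222, -0.075, -0.972]], 't': [-624.515, -26.689, 388.711]}
```

View pics/scene.png

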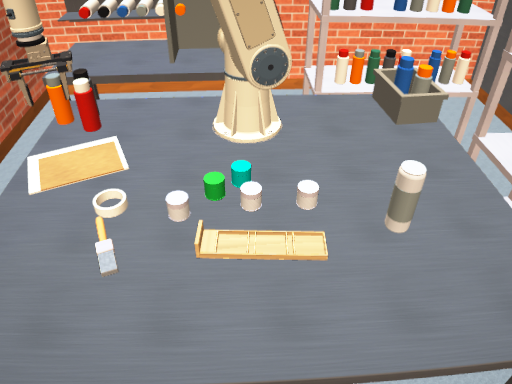

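View pics/side.png

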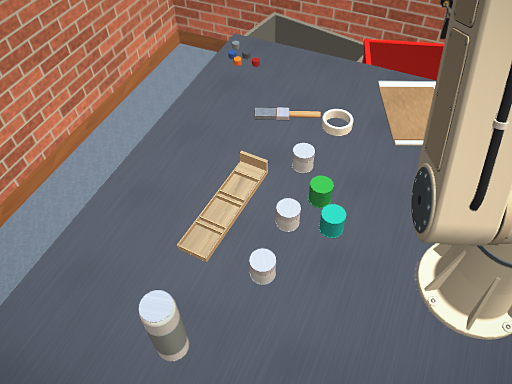

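The scene view shows white tins at about (177,206), (251,197) and (307,195), with green and teal look-alikes at (214,186) and (241,174). The caddy spans (197–327, 225–260) with its plate at the left (-y) end. The side view has the lids at (303,151), (288,207) and (263,258), and the caddy running from (268,160) to (180,245).

```bash
cat > h.py <<'E'
import cv2,numpy as np
def ray(info,uv,z):
    p=cv2.undistortPoints(np.array(uv,float).reshape(-1,1,2),np.array(info["mtx"]),np.array(info["D"])).reshape(-1,2)
    R=np.array(info["R"]);t=np.array(info["t"]);c=-R.T@t
    d=np.c_[p,np.ones(len(p))]@R
    return c+d*((z-c[2])/d[:,2])[:,None]
def proj(info,X):
    R=np.array(info["R"]);return cv2.projectPoints(np.array(X,float).reshape(-1,1,3),cv2.Rodrigues(R)[0],np.array(info["t"],float),np.array(info["mtx"]),np.array(info["D"]))[0].reshape(-1,2)
E
python3 - <<'E'
from station import robot
from h import *
a=cv2.imread("pics/scene.png");b=cv2.imread("pics/side.png")
ia,ib=robot.camera_info("scene"),robot.camera_info("side")
for im,i,seeds in((a,ia,[(177,198),(251,188),(307,187)]),(b,ib,[(303,151),(288,207),(263,258)])):
    h=cv2.cvtColor(im,cv2.COLOR_BGR2HSV)
    for s in seeds:
        print(s,im[s[1],s[0]],im[s[1]+18,s[0]])
        x,y=s;c=im[y-22:y+32,x-26:x+26]
        g=c.min(2);m=(g>110).astype('uint8')
        n,l,st,_=cv2.connectedComponentsWithStats(m);k=1+np.argmax(st[1:,4])
        X,Y,W,H,A=st[k];print(' body',x-26+X,y-22+Y,W,H,A, 'ctr from bbox mid z=30',ray(i,[(x-26+X+W/2-.5,y-22+Y+H/2-.5)],30).round(1))
big=cv2.resize(a[218:268,190:336],None,fx=5,fy=5,interpolation=cv2.INTER_CUBIC)
cv2.imwrite("pics/cad.png",big)
cv2.imwrite("pics/cad2.png",cv2.resize(b[140:275,170:310],None,fx=4,fy=4,interpolation=cv2.INTER_CUBIC))
E
```

```text
(177, 198) [255 254 253] [187 210 228]
 body 151 176 52 54 2797 ctr from bbox mid z=30 [[ 465.4 -204.4   30. ]]
(251, 188) [255 254 253] [190 213 229]
 body 225 166 52 54 2424 ctr from bbox mid z=30 [[432.2  -3.4  30. ]]
(307, 187) [254 254 253] [186 210 227]
 body 281 165 52 54 2806 ctr from bbox mid z=30 [[435.2 152.8  30. ]]
(303, 151) [243 232 222] [136 146 154]
 body 293 142 22 31 547 ctr from bbox mid z=30 [[ 476.3 -201.9   30. ]]
(288, 207) [245 233 223] [135 146 153]
 body 276 198 25 34 673 ctr from bbox mid z=30 [[445.2  -3.9  30. ]]
(263, 258) [247 233 223] [139 150 158]
 body 249 248 27 37 805 ctr from bbox mid z=30 [[447.  152.3  30. ]]
```

View pics/cad.png

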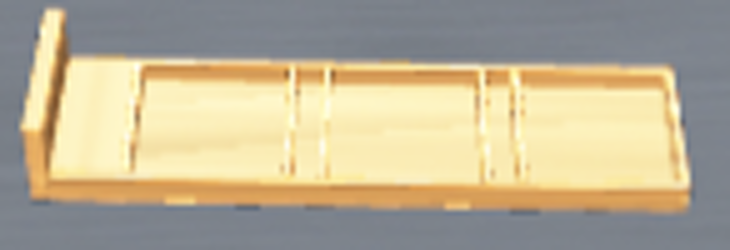

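View pics/cad2.png

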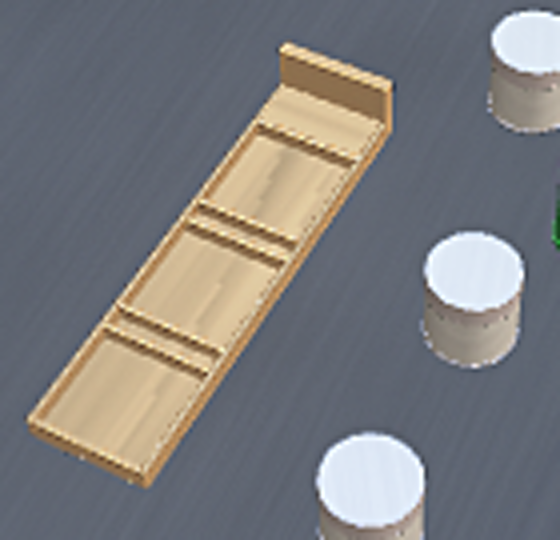

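The crops show the caddy's inner rim corners. In the side crop the middle bay's are about (188,222), (283,264), (220,353) and (120,308), and the plate bay's are (262,127), (355,162), (297,243) and (198,203). In the scene crop the middle bay's are about (328,67), (483,70), (487,183) and (323,180).

```bash
python3 - <<'E'
from station import robot
from h import *
a=cv2.imread("pics/scene.png");b=cv2.imread("pics/side.png")
ia,ib=robot.camera_info("scene"),robot.camera_info("side")
for im,i,th,seeds in((a,ia,235,[(177,198),(251,188),(307,187)]),(b,ib,190,[(303,151),(288,207),(263,258)])):
    for s in seeds:
        n,l,st,ct=cv2.connectedComponentsWithStats((im.min(2)>th).astype('uint8'));k=l[s[1],s[0]]
        print(s,st[k],ray(i,[ct[k]],60).round(1))
f=lambda q,s,o:(np.array(q,float)+.5)/s-.5+o
o=[170,140]
for q in([(262,127),(355,162),(297,243),(198,203)],[(188,222),(283,264),(220,353),(120,308)]):
    P=ray(ib,f(q,4,o),17);print("side",P[:,:2].round(0).tolist(),P.mean(0).round(1))
for q in([(141,67),(291,68),(289,178),(130,178)],[(328,67),(483,70),(487,183),(323,180)]):
    P=ray(ia,f(q,5,[190,218]),17);print("scene",P[:,:2].round(0).tolist(),P.mean(0).round(1))
E
```

```text
(177, 198) [166 191  22  14 245] [[ 480.2 -199.7   60. ]]
(251, 188) [240 182  22  13 224] [[449.8  -3.3  60. ]]
(307, 187) [298 180  21  14 219] [[449.6 152.2  60. ]]
(303, 151) [293 143  22  15 263] [[ 476.6 -197.7   60. ]]
(288, 207) [276 198  25  20 368] [[445.4  -2.   60. ]]
(263, 258) [249 249  27  23 482] [[445.5 154.   60. ]]
side [[630.0, -92.0], [560.0, -88.0], [567.0, -11.0], [639.0, -16.0]] [599.1 -51.9  17. ]
side [[638.0, 0.0], [568.0, 8.0], [574.0, 84.0], [646.0, 78.0]] [606.5  42.5  17. ]
scene [[566.0, -92.0], [570.0, -16.0], [644.0, -20.0], [641.0, -96.0]] [605.3 -55.9  17. ]
scene [[570.0, 2.0], [576.0, 81.0], [652.0, 74.0], [646.0, -4.0]] [611.4  38.3  17. ]
```

carry_out:
  deltas:
    - [[0,0,-0.6,0.6,0.9,0,1],[0,0,-1.2,1.3,1.9,-0.2,1],[0,0,-1.8,2.0,2.9,-0.4,1],[0,0,-2.4,2.7,3.9,-0.6,1],[0,0,-3.0,3.4,4.9,-0.8,1],[0,0,-3.8,4.1,5.9,-1.0,1],[0,0,-3.8,4.8,6.9,-1.1,1],[0,0,-3.8,5.3,7.6,-1.2,1],[0,0,-3.8,5.5,7.85,-1.2,1],[0,0,-3.8,5.5,7.85,-1.2,1]]
  force: 25

```text
time_s: 1.35
position: [478.7, -198.2, 154.5]
tool_rot: [3.141, 0.003, -0.001]
ft_force: [-0.3, 0.3, 0.3]
gripper_width: 0.999
grip_force: 0.0
```

```bash
cat >> h.py <<'E'
from station import robot
def fz(n=6):
    v=[]
    for _ in range(n):
        robot.camera("wrist");v.append(robot.observe()["ft_force"])
    o=robot.observe();print("t",o["time_s"],"pos",o["position"].round(1),"rot",o["tool_rot"].round(3),"F",np.mean(v,0).round(2),"sd",np.std(v,0).round(2),"w",o["gripper_width"],"grip",o["grip_force"])
E
python3 - <<'E'
from h import *
fz(4)
i=robot.camera_info("wrist");im=robot.camera("wrist")[:,:,::-1];cv2.imwrite("pics/w1.png",im)
print(proj(i,[(478,-199,60),(447.5,-2.5,60),(602,-54,17),(609,40.5,17)]).round(0).tolist(), robot.observe()["joints"].round(2))
E
```

```text
t 1.55 pos [ 477.9 -199.6  154.7] rot [ 3.141e+00 -2.000e-03 -0.000e+00] F [ 0.21 -0.01 -0.16] sd [0.11 0.66 0.72] w 0.9960726341875984 grip 0.0
[[252.0, 193.0], [28.0, 227.0], [90.0, 47.0], [-21.0, 37.0]] [-0.4   0.26  1.92 -0.    0.97  1.17]
```

View pics/w1.png

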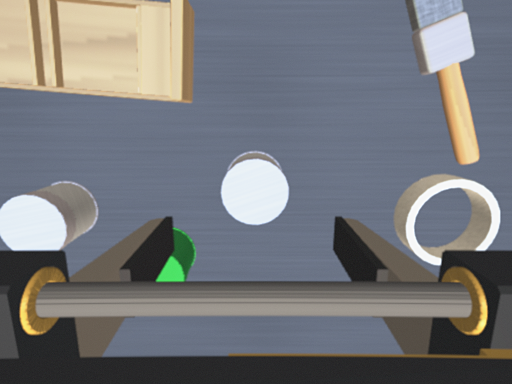

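The wrist view shows tin 1's lid at (255,191), within 3 mm of the prediction, and the fingers straddle it. The plate bay is at about (99,47). Next I descend and grip.

carry_out:
  deltas:
    - [[0,0,0,0.02,-0.04,-0.8,1],[0,0,0,0.02,-0.04,-1.6,1],[0,0,0,0.02,-0.04,-2.2,1],[0,0,0,0.02,-0.04,-2.55,1],[0,0,0,0.02,-0.04,-2.65,1],[0,0,0,0.02,-0.04,-2.65,0.5],[0,0,0,0.02,-0.04,-2.65,0.5],[0,0,0,0.02,-0.04,-2.65,0.5],[0,0,0,0.02,-0.04,-2.65,0.5],[0,0,0,0.02,-0.04,-2.65,0.5]]
  force: 25

```text
time_s: 2.85
position: [480.0, -200.5, 22.7]
tool_rot: [3.141, 0.0, 0.001]
ft_force: [-0.4, 0.4, 5.8]
gripper_width: 0.632
grip_force: 25.0
```

carry_out:
  deltas:
    - [[0,0,0,0,0,0,0.5],[0,0,0,0,0,0.2,0.5],[0,0,0,0,0,0.6,0.5],[0,0,0,0,0,1.0,0.5],[0,0,0,0,0,1.4,0.5],[0,0,0,0,0,1.6,0.5],[0,0,0,0,0,1.6,0.5],[0,0,0,0,0,1.6,0.5]]

```text
time_s: 3.85
position: [479.1, -200.2, 101.5]
tool_rot: [-3.141, -0.0, 0.001]
ft_force: [-0.4, 0.5, -1.0]
gripper_width: 0.636
grip_force: 25.0
```

```bash
python3 - <<'E'
from h import *
fz(14)
E
```

```text
t 4.55 pos [ 479.6 -200.4  102.1] rot [-3.142 -0.    -0.   ] F [ 0.24 -0.07 -1.18] sd [0.59 0.6  0.5 ] w 0.6374142277585156 grip 24.9997085519135
```

About 1.0–1.2 N, so tin 1 is the empty one and goes to the far bay. I'll look at the caddy on the way.

carry_out:
  deltas:
    - [[0,0,0,0,0.5,0.6,0.5],[0,0,0,0.1,1.4,0.9,0.5],[0,0,0,0.2,2.4,0.9,0.5],[0,0,0,0.3,3.4,0.9,0.5],[0,0,0,0.4,4.4,0.9,0.5],[0,0,0,0.4,4.9,0.9,0.5],[0,0,0,0.4,4.9,0.9,0.5],[0,0,0,0.4,4.9,0.9,0.5]]

```text
time_s: 5.55
position: [499.5, 44.0, 147.0]
tool_rot: [3.141, 0.001, -0.0]
ft_force: [-0.3, -0.8, -0.7]
gripper_width: 0.64
grip_force: 25.0
```

```bash
python3 - <<'E'
from h import *
fz(4)
i=robot.camera_info("wrist");im=robot.camera("wrist")[:,:,::-1];cv2.imwrite("pics/w2.png",im)
np.savez("w2.npz",**{k:np.array(v) for k,v in i.items()})
print(proj(i,[(602,-54,17),(609,40.5,17),(616,135,17)]).round(0).tolist())
E
```

```text
t 5.75 pos [499.6  43.7 147.1] rot [ 3.141e+00 -2.000e-03 -0.000e+00] F [-0.15  0.1  -1.01] sd [0.41 0.6  0.66] w 0.6350468747281863 grip 24.999760966748
[[362.0, 72.0], [256.0, 64.0], [149.0, 55.0]]
```

View pics/w2.png

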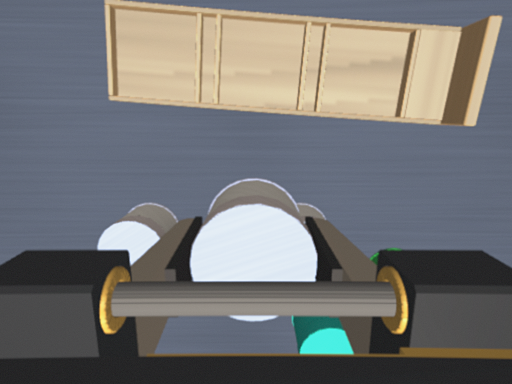

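The wrist view shows all three bays. The middle bay's inner rim corners are about (219,16), (308,24), (301,107) and (215,102), the far bay's (115,8), (197,14), (198,100) and (113,96), and the plate bay's (327,26), (415,32), (403,115) and (320,109).

```bash
python3 - <<'E'
from h import *
i=dict(np.load("w2.npz"))
for q in([(115,8),(197,14),(198,100),(113,96)],[(219,16),(308,24),(301,107),(215,102)],[(327,26),(415,32),(403,115),(320,109)]):
    P=ray(i,q,17);print(P[:,:2].round(0).tolist(),P.mean(0).round(1))
E
```

```text
[[653.0, 160.0], [649.0, 91.0], [578.0, 94.0], [582.0, 170.0]] [615.4 129.   17. ]
[[647.0, 72.0], [641.0, -4.0], [572.0, -1.0], [577.0, 78.0]] [609.2  36.5  17. ]
[[639.0, -21.0], [634.0, -96.0], [565.0, -94.0], [570.0, -18.0]] [602.  -57.4  17. ]
```

carry_out:
  deltas:
    - [[0,0,0,0.6,0.4,0,0.5],[0,0,0,1.3,0.9,0,0.5],[0,0,0,1.9,1.4,-0.2,0.5],[0,0,0,2.33,1.78,-0.8,0.5],[0,0,0,2.33,1.78,-1.4,0.5],[0,0,0,2.33,1.78,-1.8,0.5],[0,0,0,2.33,1.78,-1.8,0.5],[0,0,0,2.33,1.78,-1.8,0.5]]

```text
time_s: 6.8
position: [616.7, 133.3, 58.1]
tool_rot: [-3.141, 0.001, -0.002]
ft_force: [-0.0, -0.6, -1.2]
gripper_width: 0.636
grip_force: 25.0
```

```bash
python3 - <<'E'
from h import *
fz(4)
i=robot.camera_info("wrist");im=robot.camera("wrist")[:,:,::-1];b=robot.camera("side")[:,:,::-1]
cv2.imwrite("pics/w3.png",np.hstack([cv2.resize(im[60:384,130:390],(390,486)),cv2.resize(b[130:270,160:270],(382,486),interpolation=cv2.INTER_CUBIC)]))
E
```

```text
t 7.0 pos [616.8 133.6  58.3] rot [-3.141e+00 -0.000e+00 -3.000e-03] F [ 0.25 -0.67 -1.16] sd [0.53 0.37 0.35] w 0.6342567787222883 grip 24.999800976365805
```

View pics/w3.png

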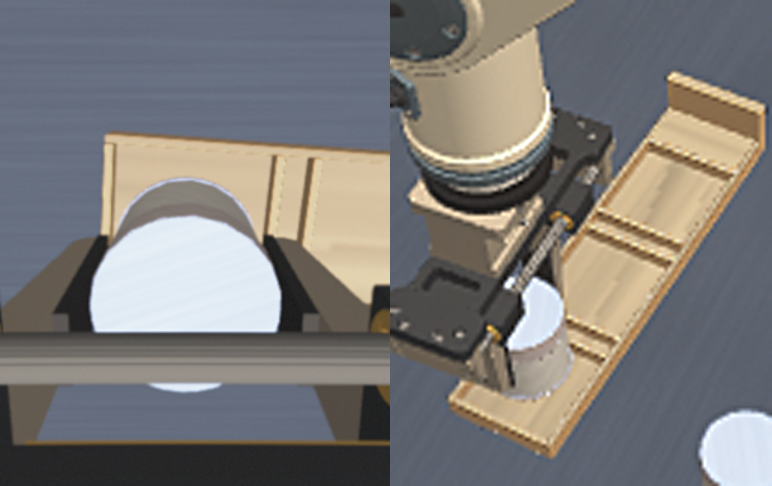

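The wrist crop shows the tin over the far bay, whose inner edges are at crop (113,145) and (275,155). The side crop shows the tin inside the bay outline. I'll quantify that.

```bash
python3 - <<'E'
from h import *
i=robot.camera_info("wrist")
for q in([(113,143),(275,154),(308,157)],[(113,200),(271,220),(305,240)]):print(ray(i,np.array(q)/1.5+[130,60],17)[:,:2].round(1).tolist())
E
```

```text
[[655.7, 165.4], [650.8, 92.9], [649.4, 78.0]]
[[629.5, 166.3], [620.0, 93.3], [610.2, 77.0]]
```

carry_out:
  deltas:
    - [[0,0,0,0,-0.04,-0.2,0.5],[0,0,0,0,-0.04,-0.4,0.5],[0,0,0,0,-0.04,-0.55,0.5],[0,0,0,0,-0.04,-0.6,0.5],[0,0,0,0,-0.04,-0.62,0.5],[0,0,0,0,-0.04,-0.63,0.5],[0,0,0,0,-0.04,-0.63,0.5]]

```text
time_s: 7.98
position: [615.6, 131.5, 27.6]
tool_rot: [3.141, 0.0, -0.002]
ft_force: [-10.2, -2.1, 26.0]
gripper_width: 0.637
grip_force: 25.0
```

carry_out:
  deltas:
    - [[0,0,0,0,0,0.02,0.5],[0,0,0,0,0,0.02,0.5],[0,0,0,0,0,0.02,0.76],[0,0,0,0,0,0.02,0.76],[0,0,0,0,0,0.02,0.76],[0,0,0,0,0,0.02,0.76]]

```text
time_s: 8.72
position: [616.0, 131.6, 26.3]
tool_rot: [3.142, 0.0, -0.0]
ft_force: [0.4, -0.7, -0.0]
gripper_width: 0.76
grip_force: 0.0
```

carry_out:
  deltas:
    - [[0,0,0,0,0,0.2,0.76],[0,0,0,0,0,0.8,0.76],[0,0,0,0,0,1.6,0.76],[0,0,0,0,0,2.5,0.9],[0,0,0,-0.6,0,2.5,1],[0,0,0,-1.4,0,2.5,1],[0,0,0,-1.4,0,2.5,1],[0,0,0,-1.4,0,2.5,1]]

```text
time_s: 9.72
position: [547.2, 131.8, 152.4]
tool_rot: [-3.141, -0.0, -0.003]
ft_force: [0.5, 0.4, 0.8]
gripper_width: 0.997
grip_force: 0.0
```

```bash
python3 - <<'E'
from h import *
fz(3)
i=robot.camera_info("wrist");im=robot.camera("wrist")[:,:,::-1];b=robot.camera("side")[:,:,::-1]
cv2.imwrite("pics/w4.png",np.hstack([cv2.resize(im,(480,360)),cv2.resize(b[180:260,160:230],(315,360),interpolation=cv2.INTER_CUBIC)]))
np.savez("w4.npz",**{k:np.array(v) for k,v in i.items()})
print(proj(i,[(616,131.5,65),(447.5,153,60)]).round(0).tolist())
E
```

```text
t 9.875 pos [547.2 131.7 151.7] rot [-3.141e+00 -0.000e+00 -1.000e-03] F [ 0.31 -0.27  0.06] sd [0.34 0.33 0.29] w 1.0003346385406227 grip 0.0
[[253.0, 111.0], [230.0, 298.0]]
```

View pics/w4.png

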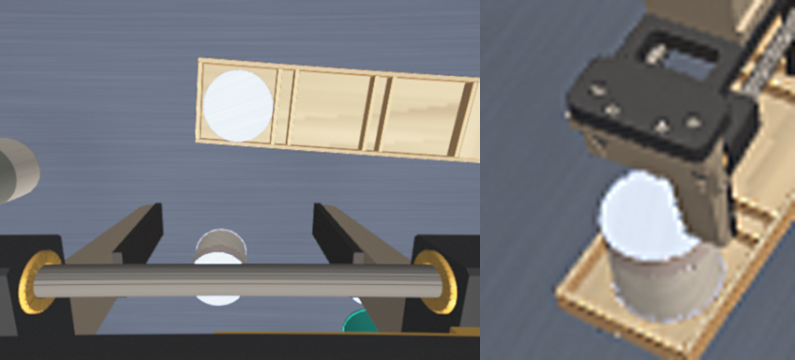

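The empty tin stands well centred in its bay, with its lid at about (254,113) against (253,111) predicted. Tin 3's lid is near (232,297), matching the estimate. Next I pick tin 3.

carry_out:
  deltas:
    - [[0,0,0,-0.7,0.2,0,1],[0,0,0,-1.5,0.4,0,1],[0,0,0,-1.99,0.43,-0.2,1],[0,0,0,-1.99,0.43,-0.9,1],[0,0,0,-1.99,0.43,-1.7,1],[0,0,0,-1.99,0.43,-2.3,1],[0,0,0,-1.99,0.43,-2.56,1],[0,0,0,-1.99,0.43,-2.56,1],[0,0,0,-1.99,0.43,-2.56,0.5],[0,0,0,-1.99,0.43,-2.56,0.5]]

```text
time_s: 11.22
position: [447.4, 153.4, 24.6]
tool_rot: [-3.141, -0.0, -0.003]
ft_force: [0.0, -0.7, 0.3]
gripper_width: 0.801
grip_force: 0.0
```

carry_out:
  deltas:
    - [[0,0,0,0,0,0,0.5],[0,0,0,0,0,0,0.5],[0,0,0,0,0,0,0.5],[0,0,0,0,0,0.2,0.5],[0,0,0,0,0,0.7,0.5],[0,0,0,0,0,1.3,0.5],[0,0,0,0,0,1.8,0.5],[0,0,0,0,0,2.0,0.5],[0,0,0,0,0,2.0,0.5],[0,0,0,0,0,2.0,0.5]]

```text
time_s: 12.48
position: [445.8, 152.9, 122.7]
tool_rot: [3.141, 0.0, -0.003]
ft_force: [-0.2, 0.2, -4.4]
gripper_width: 0.62
grip_force: 25.0
```

```bash
python3 - <<'E'
from h import *
fz(10)
E
```

```text
t 12.975 pos [446.6 153.1 123.5] rot [ 3.142  0.    -0.   ] F [ 0.01  0.05 -4.83] sd [0.42 0.65 0.47] w 0.6226916061149704 grip 24.998849415569566
```

About 4.8 N, so tin 3 holds two discs and goes to the plate bay.

carry_out:
  deltas:
    - [[0,0,0,0.4,-0.5,0,0.5],[0,0,0,1.0,-1.3,0,0.5],[0,0,0,1.6,-2.2,0,0.5],[0,0,0,2.2,-3.1,0,0.5],[0,0,0,2.8,-3.9,0,0.5],[0,0,0,3.11,-4.21,-0.2,0.5],[0,0,0,3.11,-4.21,-0.7,0.5],[0,0,0,3.11,-4.21,-1.2,0.5],[0,0,0,3.11,-4.21,-1.3,0.5],[0,0,0,3.11,-4.21,-1.3,0.5]]

```text
time_s: 14.22
position: [601.9, -57.0, 58.5]
tool_rot: [-3.141, -0.001, 0.001]
ft_force: [0.3, -0.3, -4.2]
gripper_width: 0.621
grip_force: 25.0
```

```bash
python3 - <<'E'
from h import *
fz(3)
i=robot.camera_info("wrist");im=robot.camera("wrist")[:,:,::-1]
cv2.imwrite("pics/w5.png",cv2.resize(im[60:384,100:420],(640,648))[:590])
np.savez("w5.npz",**{k:np.array(v) for k,v in i.items()})
E
```

```text
t 14.375 pos [602.9 -57.3  59.6] rot [3.141e+00 1.000e-03 3.000e-03] F [-0.03  0.06 -4.4 ] sd [0.44 0.48 0.7 ] w 0.623776221769934 grip 24.99887235928327
```

View pics/w5.png

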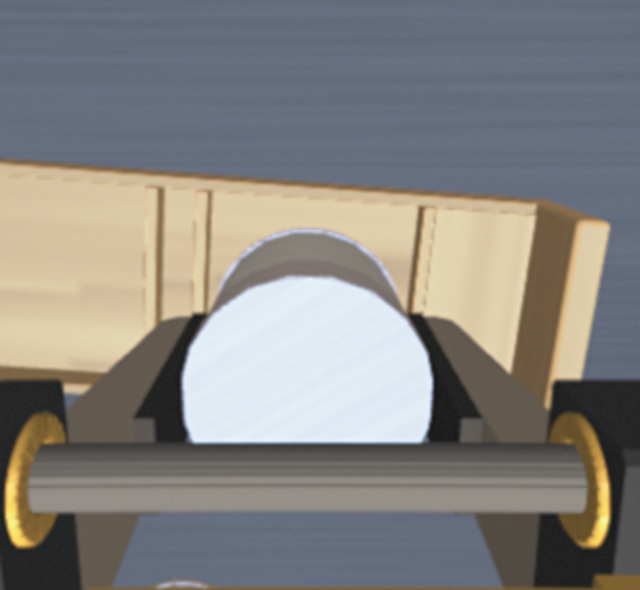

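The plate bay's inner edges are at crop (208,193)–(205,300) and (421,207)–(412,310), and the tin is over the bay.

```bash
python3 - <<'E'
from h import *
i=dict(np.load("w5.npz"))
for q in([(209,193),(421,207)],[(206,300),(412,310)]):print(ray(i,np.array(q)/2+[100,60],17)[:,:2].round(1).tolist())
E
```

```text
[[641.1, -24.7], [636.3, -96.5]]
[[603.4, -22.3], [599.7, -94.9]]
```

carry_out:
  deltas:
    - [[0,0,0,0,-0.02,-0.2,0.5],[0,0,0,0,-0.02,-0.4,0.5],[0,0,0,0,-0.02,-0.53,0.5],[0,0,0,0,-0.02,-0.57,0.5],[0,0,0,0,-0.02,-0.59,0.5],[0,0,0,0,-0.02,-0.59,0.5],[0,0,0,0,-0.02,-0.59,0.5]]

```text
time_s: 15.3
position: [602.5, -58.5, 29.3]
tool_rot: [3.141, 0.0, 0.001]
ft_force: [-0.5, 0.2, -4.7]
gripper_width: 0.624
grip_force: 25.0
```

carry_out:
  deltas:
    - [[0,0,0,0,0,-0.02,0.5],[0,0,0,0,0,-0.04,0.5],[0,0,0,0,0,-0.04,0.5]]

```text
time_s: 15.68
position: [602.6, -58.4, 29.0]
tool_rot: [3.142, 0.0, 0.002]
ft_force: [-6.8, -0.0, 16.2]
gripper_width: 0.626
grip_force: 25.0
```

Contact. I'll release and go to the middle tin: about (447.5,-2.5).

carry_out:
  deltas:
    - [[0,0,0,0,0,0.02,0.5],[0,0,0,0,0,0.02,0.76],[0,0,0,0,0,0.02,0.76],[0,0,0,0,0,0.02,0.76],[0,0,0,0,0,0.3,0.76],[0,0,0,0,0,1.0,0.76],[0,0,0,0,0,1.9,0.76],[0,0,0,0,0,2.5,0.9],[0,0,0,-0.7,0.2,2.5,1],[0,0,0,-0.7,0.2,2.5,1]]

```text
time_s: 16.92
position: [565.4, -48.0, 153.2]
tool_rot: [-3.141, -0.001, 0.0]
ft_force: [0.5, -1.2, -0.8]
gripper_width: 0.999
grip_force: 0.0
```

carry_out:
  deltas:
    - [[0,0,0,-0.7,0.3,0,1],[0,0,0,-1.4,0.6,0,1],[0,0,0,-1.9,0.8,0,1],[0,0,0,-1.9,0.8,0,1],[0,0,0,-1.9,0.8,0,1]]

```text
time_s: 17.55
position: [473.7, -8.7, 152.6]
tool_rot: [3.141, 0.001, 0.003]
ft_force: [0.1, 1.1, 0.7]
gripper_width: 0.994
grip_force: 0.0
```

```bash
python3 - <<'E'
from h import *
fz(3)
i=robot.camera_info("wrist");im=robot.camera("wrist")[:,:,::-1]
cv2.imwrite("pics/w6.png",im)
print(proj(i,[(447.5,-2.5,60),(602.3,-58.3,65),(616,131.5,65)]).round(0).tolist())
E
```

```text
t 17.7 pos [473.2  -8.7 152.2] rot [ 3.142e+00 -0.000e+00  1.000e-03] F [0.33 0.12 0.14] sd [0.54 0.43 0.42] w 0.9978441748605201 grip 0.0
[[246.0, 222.0], [320.0, 26.0], [59.0, 4.0]]
```

View pics/w6.png

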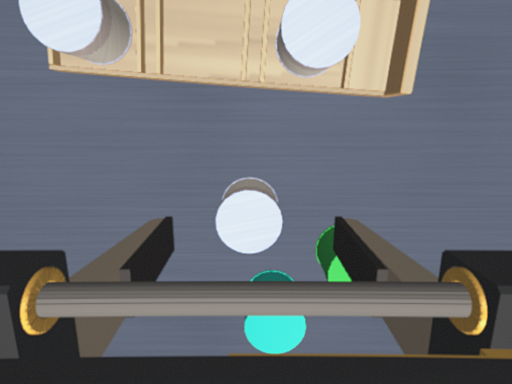

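The wrist view shows the middle tin's lid at (249,221), so it is at about (448,-5). The green look-alike is near the right finger, so I'll open less. Both placed tins look seated.

carry_out:
  deltas:
    - [[0,0,0,-0.5,0.08,0,0.82],[0,0,0,-0.5,0.08,0,0.82],[0,0,0,-0.5,0.08,-0.8,0.82],[0,0,0,-0.5,0.08,-1.6,0.82],[0,0,0,-0.5,0.08,-2.3,0.82],[0,0,0,-0.5,0.08,-2.56,0.82],[0,0,0,-0.5,0.08,-2.56,0.82],[0,0,0,-0.5,0.08,-2.56,0.5],[0,0,0,-0.5,0.08,-2.56,0.5],[0,0,0,-0.5,0.08,-2.56,0.5]]

```text
time_s: 19.0
position: [448.1, -4.5, 25.1]
tool_rot: [3.142, 0.0, 0.004]
ft_force: [-0.2, -0.7, 7.3]
gripper_width: 0.633
grip_force: 25.0
```

carry_out:
  deltas:
    - [[0,0,0,0,0,0,0.5],[0,0,0,0,0,0,0.5],[0,0,0,0,0,0.2,0.5],[0,0,0,0,0,0.7,0.5],[0,0,0,0,0,1.3,0.5],[0,0,0,0,0,1.8,0.5],[0,0,0,0,0,2.0,0.5],[0,0,0,0,0,2.0,0.5],[0,0,0,0,0,2.0,0.5]]

```text
time_s: 20.12
position: [446.4, -4.4, 123.3]
tool_rot: [-3.142, -0.0, 0.002]
ft_force: [-0.5, -0.1, -2.6]
gripper_width: 0.63
grip_force: 25.0
```

```bash
python3 - <<'E'
from h import *
fz(10)
E
```

```text
t 20.625 pos [447.1  -4.4 124. ] rot [-3.142 -0.     0.   ] F [ 0.09  0.28 -3.1 ] sd [0.55 0.64 0.33] w 0.6328512945071332 grip 24.99941546469927
```

About 3 N, so the last tin holds one disc and goes to the middle bay.

carry_out:
  deltas:
    - [[0,0,0,0.5,0.1,0,0.5],[0,0,0,1.3,0.3,0,0.5],[0,0,0,2.2,0.5,0,0.5],[0,0,0,3.0,0.8,0,0.5],[0,0,0,3.24,0.82,0,0.5],[0,0,0,3.24,0.82,-0.4,0.5],[0,0,0,3.24,0.82,-0.9,0.5],[0,0,0,3.24,0.82,-1.3,0.5],[0,0,0,3.24,0.82,-1.3,0.5],[0,0,0,3.24,0.82,-1.3,0.5]]

```text
time_s: 21.88
position: [609.4, 36.5, 59.7]
tool_rot: [-3.142, -0.0, -0.001]
ft_force: [0.5, -0.2, -2.4]
gripper_width: 0.634
grip_force: 25.0
```

carry_out:
  deltas:
    - [[0,0,0,0,0,-0.2,0.5],[0,0,0,0,0,-0.4,0.5],[0,0,0,0,0,-0.52,0.5],[0,0,0,0,0,-0.56,0.5],[0,0,0,0,0,-0.58,0.5],[0,0,0,0,0,-0.6,0.5],[0,0,0,0,0,-0.6,0.5]]

```text
time_s: 22.75
position: [608.7, 36.6, 30.2]
tool_rot: [3.142, 0.0, -0.001]
ft_force: [-6.4, 0.1, 9.5]
gripper_width: 0.635
grip_force: 25.0
```

carry_out:
  deltas:
    - [[0,0,0,0,0,0.01,0.5],[0,0,0,0,0,0.01,0.75],[0,0,0,0,0,0.01,0.75],[0,0,0,0,0,0.01,0.75],[0,0,0,0,0,0.2,0.75],[0,0,0,0,0,0.9,0.75],[0,0,0,0,0,1.8,0.75],[0,0,0,0,0,2.6,0.75],[0,0,0,-1,0,2.6,0.75],[0,0,0,-2,0,2.6,0.75]]

```text
time_s: 24.0
position: [508.5, 36.6, 160.1]
tool_rot: [-3.141, -0.0, -0.003]
ft_force: [-0.8, 0.2, 0.9]
gripper_width: 0.747
grip_force: 0.0
```

carry_out:
  deltas:
    - [[0,0,0,-0.5,0,0.5,0.75],[0,0,0,-0.5,0,0.5,0.75],[0,0,0,-0.5,0,0.5,0.75],[0,0,0,-0.5,0,0.5,0.75]]

```text
time_s: 24.5
position: [484.8, 36.6, 183.5]
tool_rot: [3.142, 0.0, -0.001]
ft_force: [-0.1, 0.0, -0.3]
gripper_width: 0.75
grip_force: 0.0
```

```bash
python3 - <<'E'
from h import *
fz(3)
i=robot.camera_info("wrist");im=robot.camera("wrist")[:,:,::-1]
cv2.imwrite("pics/w7.png",im)
P=[(602.3,-58.3,65),(609.2,36.6,65),(616,131.5,65)]
uv=proj(i,P);print(uv.round(0).tolist())
n,l,st,ct=cv2.connectedComponentsWithStats((im.min(2)>190).astype('uint8'))
for k in range(1,n):
    if st[k,4]>800: print(st[k],ct[k].round(0),ray(i,[ct[k]],65).round(1))
E
```

```text
t 24.65 pos [484.3  36.5 183.4] rot [ 3.142e+00  0.000e+00 -2.000e-03] F [-0.1  -0.45 -0.14] sd [0.24 0.23 0.19] w 0.7521874336818447 grip 0.0
[[365.0, 50.0], [253.0, 42.0], [139.0, 32.0]]
[ 105    0   70   74 4166] [140.  35.] [[613.9 130.8  65. ]]
[ 219    5   70   81 4204] [253.  43.] [[608.7  36.2  65. ]]
[ 332   12   70   75 4130] [366.  49.] [[603.6 -58.9  65. ]]
```

View pics/w7.png

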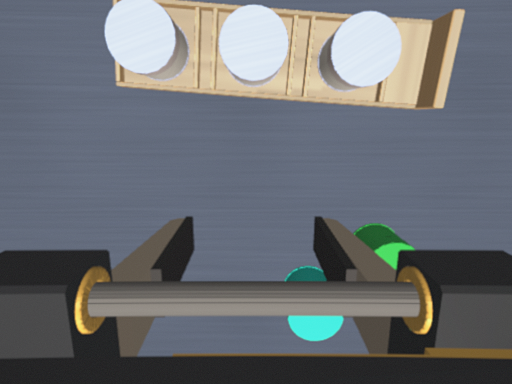

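All three tins stand upright in their bays, with lids at (140,35), (253,43) and (366,49), within about 3 mm of the bay centres.

```bash
python3 -c "
from station import robot
print(robot.finish_job())"
```

```text
the job is handed in; nothing more can be done
None
```

The job is handed in with the two-disc tin (4.8 N) next to the plate, the one-disc tin (3.0 N) in the middle and the empty tin (1.1 N) in the far bay; the last wrist view put all three lids within about 3 mm of their bay centres, though the hand-in returned no verdict.

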